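# Stack the packed crate, turned end for end

## Robot

A 7-joint arm with a two-finger parallel gripper is mounted at the origin on the work surface. World frame = base frame: x ahead of the robot, y to its left, z up, the work surface at z = 0. Lengths are in m, angles in rad, forces in N, time in s.
With the tool pointing down it reaches from about 0.4 to 0.85 m from the base axis. Payload 6.9 kg.
Tool frame: the origin (TCP) lies at the very end of the fingers, on their centre line; the grasp point (between the pads) lies 19 mm behind it (arm.grasp_offset is the distance from the TCP to the grasp point, in m); x points along the fingers, y is the direction in which the jaws open and shut, and the axes are right-handed (so a half turn about x gives the same grasp; the last joint's range is limited). The gripper opens to 85 mm and grips with 20 to 120 N. Pads are 22 mm wide; open, the fingers measure 114 mm over their backs; the gripper's body (76 mm by 85 mm) begins 54 mm behind the grasp point. The pads swing forward as they close: fully open they stand 13 mm farther back than shut.
Start: joints at [0.105, 0.507, -0.238, 1.5, 0.126, 1.149, -0.155], TCP at [0.625, -0, 0.231] pointing down, gripper open.
Joint ranges: [-3.08, 3.08], [-0.24, 2.05], [-1.43, 1.35], [0, 2.5], [-1.52, 4.66], [0.17, 1.96], [-2.89, 2.89]. Speed limits (rad/s): [2.39, 2.39, 3.14, 3.14, 3.14, 3.14, 3.14].

## Interface

Orientations are given as [roll, pitch, yaw] about the fixed x, y, z axes, in that order (R = Rz(yaw) Ry(pitch) Rx(roll)).
In Python, from workcell import arm, grab_frame, calibration, ticket gives the robot as it stands.
- The arm moves only by the tool servo_tool, never from a script. Its argument "series" is a list of rows, each a list of 5 numbers: the shift along the tool's x, y, z in mm, then the turn about the tool's x in rad, then the opening in per cent of the stroke, from 0 (shut) to 100 (fully open). In form: [[dx, dy, dz, roll, hand], ...]. A call has 1 to 12 rows; each row is the pose to reach, as a shift and turn from the pose measured when the call began, along the tool's axes at that moment; what a row does not reach only later rows make up. A row lasts 1/10 s, in which the tool goes at most 50 mm and 8.59 degrees, less where a joint would pass 70% of its speed; a pose out of reach is approached as far as the arm can. A call with a gripper value outside its range is refused whole. The fingers move at their own pace and stop on an object; "newtons" is the grip in N (left out, the last holds). Time passes only in rows, so rows that repeat a pose let the fingers close. It gives the time, the measured TCP pose, the force and the opening at its end, in the units of the state.
- arm.sense(): the state, without advancing time (a new reading comes with each control period).
- grab_frame(name): name is "scene" or "side" or "wrist"; returns the picture (480x640x3 uint8, red, green, blue); there is no depth.
- calibration(name): a dict with "fovy" (degrees; the focal length in pixels is half the picture's height over the tangent of half this angle, whatever the lens; pixels are square), "cx", "cy" (the principal point, pixels), "camera_from_world" (4x4, takes a point from world to camera coordinates). Camera axes: x right, y down, z forward; pixel columns grow to the right and rows downward; lengths in m; the calibration is good to about 2 mm. A picture is of the moment at which its call begins: read the wrist's pose just before it. calibration takes no time and is no camera call; for the wrist camera it gives the pose at the moment of the call.
- ticket.finish_job(): hands the job in, once; it reports no verdict.
The state is a dict: "t": time; "q": joint angles; "qd": joint speeds; "effort": joint torques, N m; "position": TCP position; "tool_rot": TCP orientation; "wrist_force": force on the tool from outside, world axes, zero at the start; "torque": the same for the moment, N m; "finger_gap": finger opening in m.
Only numpy, scipy, OpenCV 4.12 (cv2) and the standard library are available. Lean on these libraries where they do the work, as an engineer would, in place of code of your own. Each camera call takes 0.05 s, during which the arm holds its last target.

## Task

Stack the pale blue crate that stands directly on the table on top of the one on the white dispatch board, turned end for end to the lower crate so that its pull lip lies over the end without one and it stands level on the lower crate's rim lugs instead of nesting down onto the cartons. Lower it into place rather than dropping it, keep every carton upright in its crate, leave the lower crate where it stands on the board, and do not disturb the other things on the table.

Things in the scene. Friction and masses are not known exactly. Their poses are not given: they have to be found in the camera images.
- crate_up: crate to be stacked: open pale blue plastic stack-nest crate with two cartons inside, standing directly on the table. 176 x 64 mm over the rim (long along its x), 70 mm high, 158 x 46 mm at the underside, 0.22 to 0.32 kg filled. Origin: centre of its underside, z up. The +x end has a pull lip and one rim lug in the middle; the -x end has two rim lugs in the corners, no lip.
- crate_low: lower crate: same mould and axes as crate_up, two cartons inside, loose, standing on the white board. A crate set in it the same way round slips past the lugs and nests; turned end for end its underside rests on the three lugs: underside 62 mm above this crate's underside, 8 mm inside the rim, about 6 mm of play each way along x and y.
- crate_up_lip (a point): top of crate_up's pull lip (40 mm wide, sticks out 11 mm), 94 mm along its +x, 68 mm above its underside.
- crate_low_lip (a point): top of crate_low's pull lip, likewise.
- crate_up_rim (a point): centre of crate_up's mouth at rim height, 70 mm above its underside. The outside of the rim is an upright band 24 mm tall all round; its two long sides are 3 mm thick, parallel, 64 mm apart outside, and can be gripped across from above; below the band the walls taper inwards.
- crate_low_lug (a point): middle of the flat top of crate_low's single lug (18 mm wide, reaching 24 mm in from the outer end face), 74 mm along its +x, 62 mm above its underside; the two corner lugs at its -x end are 16 mm wide and as high and as deep.
- board: white plastic dispatch board fixed to the table, 240 x 120 x 12 mm high, origin at the centre of its underside, long along its x; crate_low stands on it.
- label_roll: bystander: loose roll of labels lying flat, 76 mm across, 40 mm high, origin at the centre of its underside.
- marker: bystander: loose black marker, 130 mm long, 14 mm thick, lying on the table; origin at the underside of its middle as placed.
- sanitiser: bystander: loose white bottle, 64 mm across, 150 mm high, origin at the centre of its underside.
- sample_carton: bystander: loose brown carton, 100 x 70 x 50 mm high, origin at the centre of its underside.
- carton_low_a: small off-white printed carton with a grey band, 48 x 32 x 36 mm high, 40 g; origin at the centre of its underside; stands in the lower crate, 36 mm tall on a 2.5 mm thick floor, its long side along the crate, towards the crate's -x end.
- carton_low_b: small off-white printed carton with a grey band, 48 x 32 x 36 mm high, 40 g; origin at the centre of its underside; stands in the lower crate, 36 mm tall on a 2.5 mm thick floor, its long side along the crate, towards the crate's +x end.
- carton_up_a: small off-white printed carton with a grey band, 48 x 32 x 36 mm high, 40 g; origin at the centre of its underside; stands in the upper crate, 36 mm tall on a 2.5 mm thick floor, its long side along the crate, towards the crate's -x end.
- carton_up_b: small off-white printed carton with a grey band, 48 x 32 x 36 mm high, 40 g; origin at the centre of its underside; stands in the upper crate, 36 mm tall on a 2.5 mm thick floor, its long side along the crate, towards the crate's +x end.
Not all that is in view belongs to the job. Leave any brown, orange or purple look-alike of the carton_up_b alone.

How it is judged:
By the outcome, as a careful person would: the job done as asked, in the order asked, and still so for the second after the job is handed in, with the robot touching nothing.
It also fails if it takes over 35 s, if anything falls off the work surface, if the arm or the gripper's body presses on something with over 40 N, if the wrist force passes 120 N, or if a joint passes its speed limit or range.

## Working session

There is one attempt and no reset: what is moved stays moved. The work goes in short steps, Python scripts to look and compute and a tool call to move; the robot and the scene stay as the last step left them, time stands still between calls to the robot, and variables do not carry over. Pictures are saved under pics/ and viewed, and the job is handed in when it is done.

Besides the shell and the picture viewer there is one more tool, called in YAML: its name, and indented under it one key for each argument. servo_tool: Moves the arm, as the interface text tells. Its arguments: {"type":"object","properties":{"series":{"type":"array"},"newtons":{"type":"number"}},"required":["series"]}

```bash
mkdir -p pics; ls; python3 - <<'E'
from workcell import arm, grab_frame, calibration
import cv2
print(arm.sense(), arm.grasp_offset)
for n in ["scene","side","wrist"]:
    c=calibration(n); print(n,c)
    im=grab_frame(n); cv2.imwrite(f"pics/{n}0.png",im[:,:,::-1])
E
```

```text
pics
{'t': 0.0, 'q': array([ 0.10546299,  0.5082958 , -0.23752675,  1.50116477,  0.12572665,
        1.14887337, -0.15479368]), 'qd': array([ 1.21794268e-03,  8.37793513e-04, -6.38123325e-04,  1.60406022e-04,
        8.41172002e-04, -4.78983703e-06,  6.21388437e-04]), 'effort': array([ 1.19726570e-03, -6.20588279e+01, -2.18696728e+00, -2.49655455e+01,
        1.23123583e-02,  1.21321963e-02,  2.04169703e-05]), 'position': array([ 6.24491616e-01, -6.16225277e-05,  2.30444824e-01]), 'tool_rot': array([-1.53628906,  1.56904748, -3.10700845]), 'wrist_force': array([-0.41823283,  0.77949191, -0.32312457]), 'torque': array([-0.05636518,  0.0364912 ,  0.03501459]), 'finger_gap': 0.08539811873723291} 0.0187
scene {'fovy': 50.607985310029555, 'cx': 315.27074470832656, 'cy': 240.4728250837802, 'camera_from_world': array([[ 0.84113864,  0.54068579,  0.01202762, -0.47602222],
       [ 0.4597079 , -0.70309385, -0.54251976, -0.19870445],
       [-0.28487618,  0.46186353, -0.83995693,  1.56789332],
       [ 0.        ,  0.        ,  0.        ,  1.        ]])}
side {'fovy': 54.111548889093434, 'cx': 312.89168920233567, 'cy': 240.3059062728068, 'camera_from_world': array([[-0.90636152, -0.42234121,  0.01169153,  0.49564214],
       [-0.31951542,  0.66706256, -0.67300628,  0.24208099],
       [ 0.2764393 , -0.61372262, -0.73954436,  1.09704677],
       [ 0.        ,  0.        ,  0.        ,  1.        ]])}
wrist {'fovy': 68.4369987858494, 'cx': 322.67222423091346, 'cy': 239.91733448757464, 'camera_from_world': array([[ 9.99998857e-01, -5.52261733e-05, -1.51083494e-03,
        -6.24420977e-01],
       [ 4.11490822e-04, -9.51662293e-01,  3.07146073e-01,
        -3.95224342e-02],
       [-1.45476714e-03, -3.07146344e-01, -9.51661183e-01,
         3.80014672e-01],
       [ 0.00000000e+00,  0.00000000e+00,  0.00000000e+00,
         1.00000000e+00]])}
```

View pics/scene0.png

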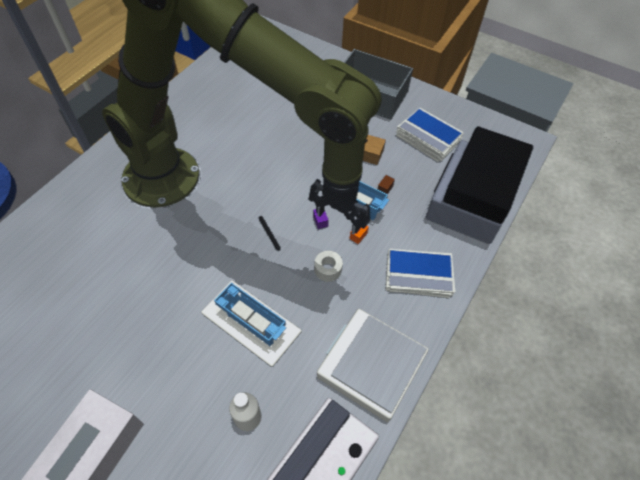

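View pics/side0.png

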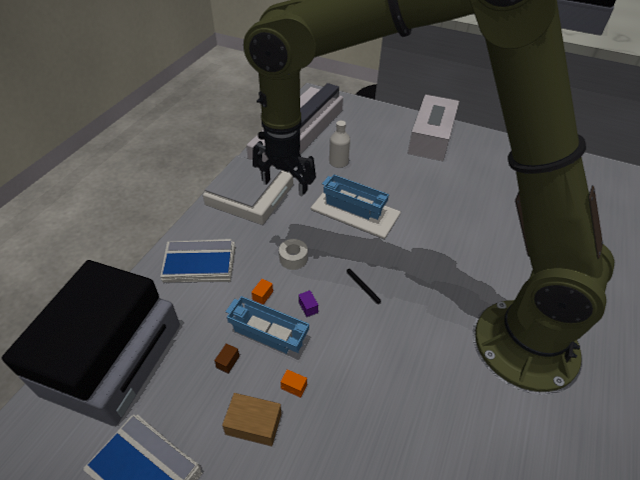

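View pics/wrist0.png

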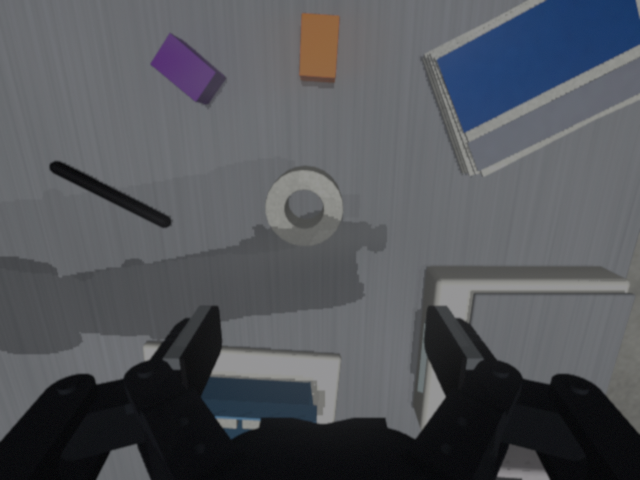

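Scene shows crate_low at about (250,313) on the board and crate_up partly hidden behind the hand at (368,203). The side view shows crate_up at (267,325) and crate_low at (355,198). I'll zoom in to find the lips and lugs.

```bash
python3 - <<'E'
import cv2,numpy as np
s=cv2.imread("pics/side0.png"); c=cv2.imread("pics/scene0.png")
def crop(im,x,y,w,h,k,n): cv2.imwrite(n,cv2.resize(im[y:y+h,x:x+w],None,fx=k,fy=k,interpolation=cv2.INTER_CUBIC))
a=cv2.resize(s[290:360,218:318],(800,560),interpolation=cv2.INTER_CUBIC)
cv2.imwrite("pics/c1.png",a)
cv2.imwrite("pics/c2.png",cv2.resize(s[165:240,305:405],(800,600),interpolation=cv2.INTER_CUBIC))
cv2.imwrite("pics/c3.png",cv2.resize(c[275:365,197:307],(733,600),interpolation=cv2.INTER_CUBIC))
E
```

```text
(no output)
```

View pics/c1.png

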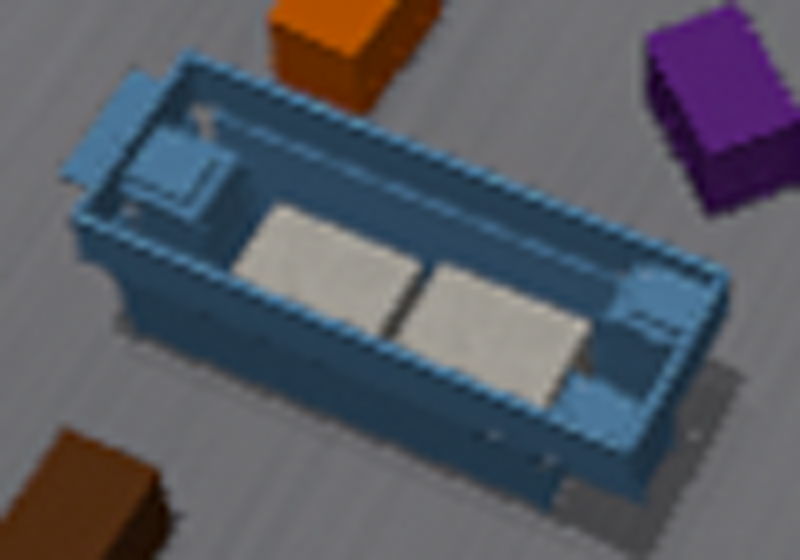

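View pics/c2.png

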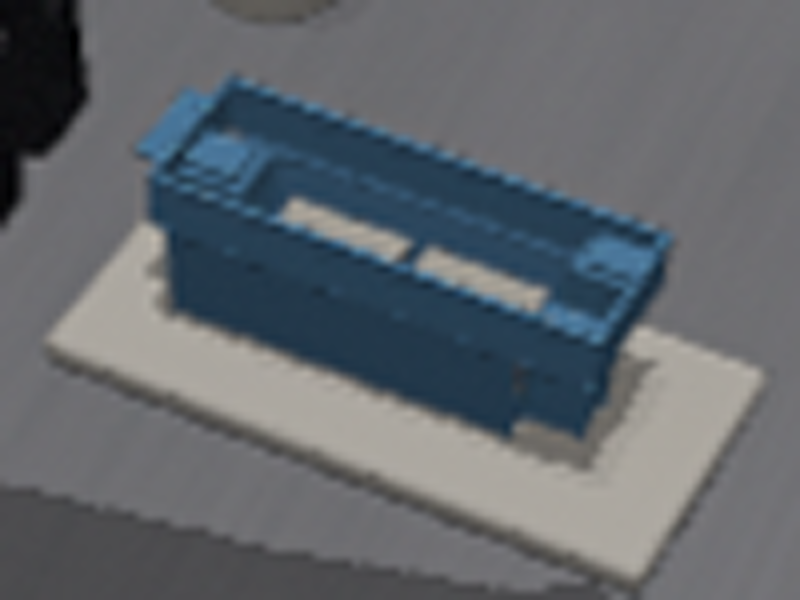

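View pics/c3.png

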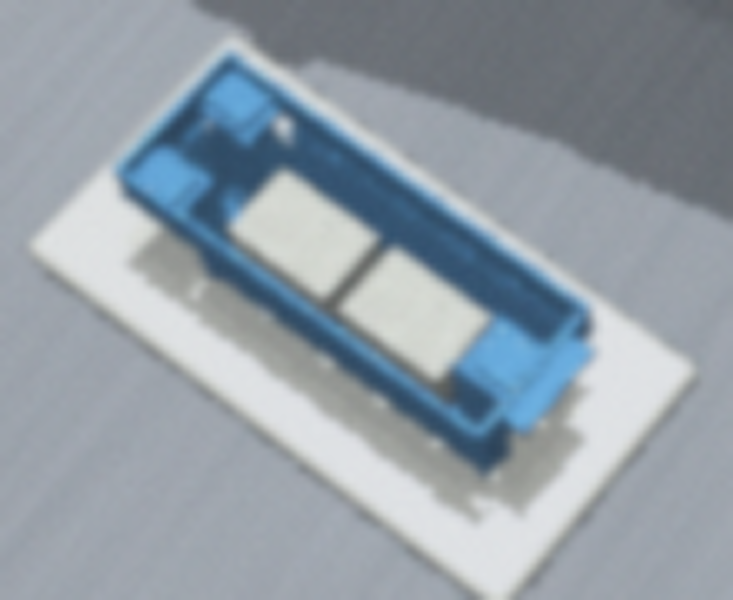

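Both lips point the same way (left in the side view), so a half turn is needed. I read the rim corners off the crops and will cast rays from them.

```bash
cat > h.py <<'E'
import numpy as np, cv2, math
def ray(c,u,v,z):
    f=240/math.tan(math.radians(c["fovy"])/2); T=np.array(c["camera_from_world"]); R=T[:3,:3];t=T[:3,3]
    o=-R.T@t; d=R.T@np.array([(u-c["cx"])/f,(v-c["cy"])/f,1]); return (o+d*(z-o[2])/d[2])[:2]
def proj(c,p):
    f=240/math.tan(math.radians(c["fovy"])/2); T=np.array(c["camera_from_world"]); q=T[:3,:3]@np.array(p)+T[:3,3]
    return np.array([c["cx"]+f*q[0]/q[2],c["cy"]+f*q[1]/q[2]])
def fit(P,model):
    # rigid 2D fit model->P
    P=np.array(P);m=np.array(model);pc=P.mean(0);mc=m.mean(0)
    a=P-pc;b=m-mc
    th=math.atan2((b[:,0]*a[:,1]-b[:,1]*a[:,0]).sum(),(b*a).sum())
    R=np.array([[math.cos(th),-math.sin(th)],[math.sin(th),math.cos(th)]])
    t=pc-R@mc; return t,th,np.linalg.norm(P-(b@R.T+pc),axis=1)*1000
E
python3 - <<'E'
from workcell import calibration
from h import *
def corners(cam,L,k,ox,oy,z): return [ray(calibration(cam),(x+.5)/k-.5+ox,(y+.5)/k-.5+oy,z) for x,y in L]
m=[(.088,.032),(.088,-.032),(-.088,-.032),(-.088,.032)] # lip+y, lip-y, back-y, back+y
def go(n,P):
    for s in (1,-1):
        mm=[(a,s*b) for a,b in m]; t,th,r=fit(P,mm); print(n,s,t.round(4),round(math.degrees(th),2),r.round(1))
U=corners("side",[(190,52),(76,215),(630,452),(728,270)],8,218,290,.070)
go("up side",U)
L=corners("side",[(235,78),(150,180),(606,345),(668,240)],8,305,165,.082); go("low side",L)
L2=corners("scene",[(590,318),(490,432),(120,172),(230,55)],6.664,197,275,.082); go("low scene",L2)
B=corners("scene",[(232,35),(30,245),(500,602),(692,370)],6.664,197,275,.012)
print(np.mean(B,0))
c=calibration("scene");s=calibration("side")
for n,c,u,v,z in [("roll",calibration("scene"),328,262,.04),("roll s",s,294,247,.04),("orange",s,262,292,.02),("purple",s,308,303,.02),("brown",s,227,358,.02),("orange2",s,294,384,.02),("carton",s,252,410,.05),("mark1",s,349,271,.01),("mark2",s,379,301,.01),("sanit",s,340,125,.15)]:
    print(n,ray(c,u,v,z).round(3))
E
```

```text
up side 1 [0.5487 0.2376] -0.02 [62.9 63.  63.3 63.4]
up side -1 [0.5487 0.2376] 0.04 [1.7 1.6 1.2 1.7]
low side 1 [ 0.5253 -0.2392] -4.22 [64.3 64.8 61.7 62.2]
low side -1 [ 0.5253 -0.2392] -3.97 [1.5 0.9 1.9 3.2]
low scene 1 [ 0.5306 -0.2422] -3.77 [4.2 4.7 1.6 1.8]
low scene -1 [ 0.5306 -0.2422] -3.61 [59.5 59.8 62.3 62.6]
[ 0.52325744 -0.24059137]
roll [0.606 0.   ]
roll s [ 0.605 -0.006]
orange [0.618 0.145]
purple [0.501 0.126]
brown [0.601 0.336]
orange2 [0.439 0.327]
carton [0.483 0.424]
mark1 [ 0.451 -0.017]
mark2 [0.348 0.039]
sanit [ 0.655 -0.423]
```

```bash
cat >> h.py <<'E'
from scipy.spatial.transform import Rotation as Ro
def plan(arm,target=None,yaw_jaw=None):
    s=arm.sense(); R=Ro.from_euler("xyz",s["tool_rot"]).as_matrix()
    print("t",s["t"],"pos",s["position"].round(4),"gap",round(s["finger_gap"],4),"F",s["wrist_force"].round(1),"q",s["q"].round(2))
    print("R",R.round(3).tolist(),"jaw deg",round(math.degrees(math.atan2(R[1,1],R[0,1])),2))
    if target is not None: print("shift mm",(R.T@(np.array(target)-s["position"])*1000).round(1))
    return s,R
E
python3 - <<'E'
from workcell import arm
from h import *
plan(arm,(0.53,-0.28,0.27))
E
```

```text
t 0.15 pos [ 6.246e-01 -1.000e-04  2.306e-01] gap 0.0852 F [-0.2  0.1  0. ] q [ 0.11  0.51 -0.24  1.5   0.13  1.15 -0.15]
R [[-0.001, 1.0, 0.0], [-0.0, 0.0, -1.0], [-1.0, -0.001, 0.0]] jaw deg 0.0
shift mm [-39.2 -94.7 279.9]
```

servo_tool:
  series:
    - [-10,-24,70,0,100]
    - [-20,-48,140,0,100]
    - [-30,-72,210,0,100]
    - [-40,-95,280,0,100]
    - [-40,-95,280,0,100]
    - [-40,-95,280,0,100]
    - [-40,-95,280,0,100]
    - [-40,-95,280,0,100]
    - [-40,-95,280,0,100]
    - [-40,-95,280,0,100]

```text
t: 1.15
position: [0.5303, -0.2782, 0.2705]
tool_rot: [-2.126, 1.569, 2.59]
wrist_force: [0.2, 0.5, -0.2]
finger_gap: 0.0853
```

```bash
python3 - <<'E'
from workcell import arm,calibration,grab_frame
from h import *
import pickle
plan(arm,(0.549,0.238,0.25))
c=calibration("wrist"); im=grab_frame("wrist")[:,:,::-1]; cv2.imwrite("pics/w1.png",im); pickle.dump(c,open("w1.pkl","wb"))
im=grab_frame("scene")[:,:,::-1]; cv2.imwrite("pics/s1.png",im)
E
```

```text
t 1.15 pos [ 0.5303 -0.2782  0.2705] gap 0.0853 F [ 0.2  0.5 -0.2] q [ 0.57  0.44 -0.2   1.51  0.09  1.21  0.36]
R [[-0.002, 1.0, 0.003], [0.001, 0.003, -1.0], [-1.0, -0.002, -0.001]] jaw deg 0.16
shift mm [  21.    20.1 -516.1]
```

View pics/w1.png

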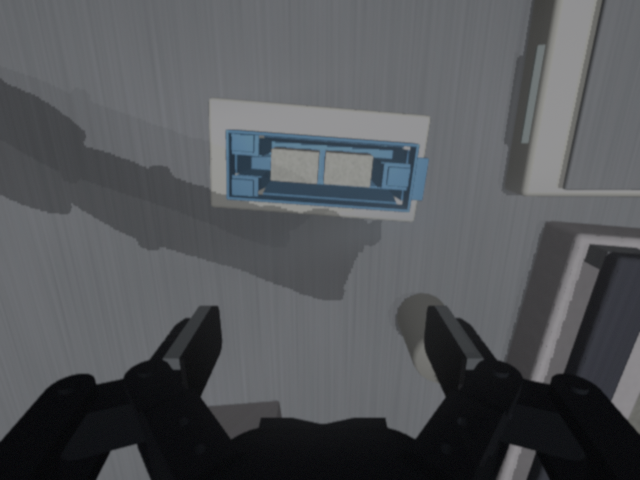

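View pics/s1.png

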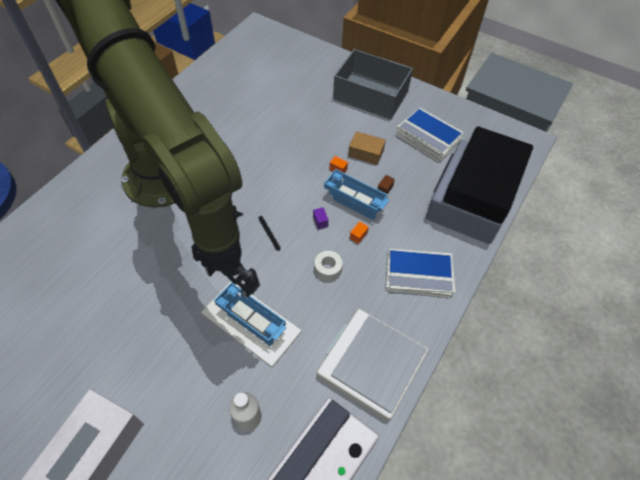

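The wrist view shows crate_low at about (322,170), lip on the right. Scene now has crate_up fully visible at (356,194). Zooming both.

```bash
python3 - <<'E'
import cv2
w=cv2.imread("pics/w1.png"); c=cv2.imread("pics/s1.png")
cv2.imwrite("pics/d1.png",cv2.resize(w[90:235,200:440],None,fx=3.3,fy=3.3,interpolation=cv2.INTER_CUBIC))
cv2.imwrite("pics/d2.png",cv2.resize(c[163:223,315:395],(800,600),interpolation=cv2.INTER_CUBIC))
E
```

```text
(no output)
```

View pics/d1.png

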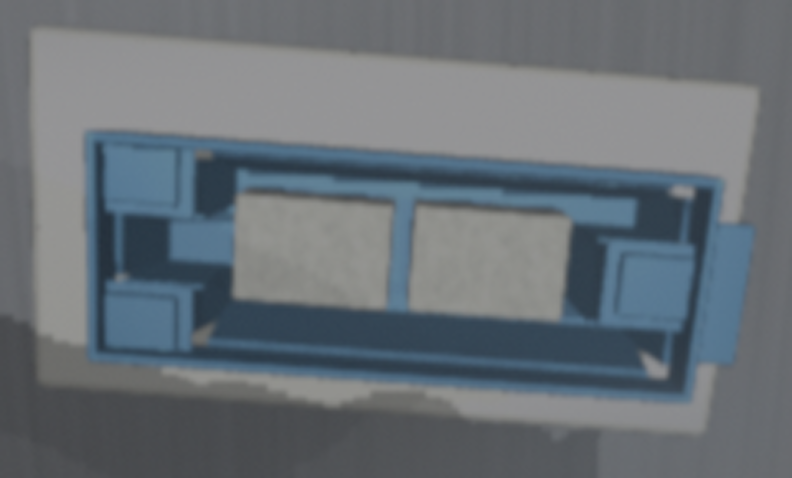

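View pics/d2.png

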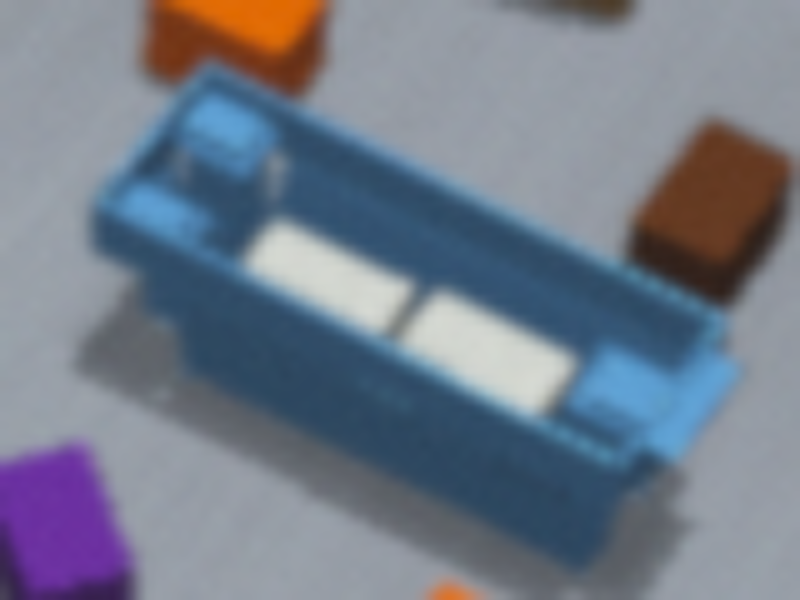

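```bash
python3 - <<'E'
from workcell import calibration
from h import *
import pickle
w=pickle.load(open("w1.pkl","rb")); c=calibration("scene")
m=[(.088,.032),(.088,-.032),(-.088,-.032),(-.088,.032)]
def go(n,c,L,k,ox,oy,z):
    P=[ray(c,(x+.5)/k-.5+ox,(y+.5)/k-.5+oy,z) for x,y in L]; t,th,r=fit(P,m); print(n,t.round(4),round(math.degrees(th),2),r.round(1))
go("low wrist",w,[(722,180),(692,402),(90,362),(86,130)],3.3,200,90,.082)
go("up scene",c,[(725,325),(628,466),(96,210),(208,66)],10,315,163,.070)
E
```

```text
low wrist [ 0.5282 -0.2395] -3.86 [1.5 0.8 1.  0.7]
up scene [0.5518 0.235 ] 0.5 [2.9 2.5 1.5 0.7]
```

servo_tool:
  series:
    - [0,0,-50,0,100]
    - [0,0,-100,0,100]
    - [0,2,-150,0,100]
    - [0,4,-200,0,100]
    - [0,8,-250,0,100]
    - [0,10,-300,0,100]
    - [0,12,-350,0,100]
    - [0,14,-400,0,100]
    - [0,16,-440,0,100]
    - [0,18,-475,0,100]
    - [0,18,-475,0,100]
    - [0,18,-475,0,100]

```text
t: 2.45
position: [0.5465, 0.1979, 0.2706]
tool_rot: [-1.74, 1.569, 2.978]
wrist_force: [-0.2, -0.4, 0.5]
finger_gap: 0.0854
```

```bash
python3 - <<'E'
from workcell import arm,calibration,grab_frame
from h import *
import pickle
plan(arm,(0.549,0.237,0.15))
c=calibration("wrist"); im=grab_frame("wrist")[:,:,::-1]; cv2.imwrite("pics/w2.png",im); pickle.dump(c,open("w2.pkl","wb"))
cv2.imwrite("pics/d3.png",cv2.resize(im[90:290,200:460],None,fx=3,fy=3,interpolation=cv2.INTER_CUBIC))
E
```

```text
t 2.45 pos [0.5465 0.1979 0.2706] gap 0.0854 F [-0.2 -0.4  0.5] q [-0.18  0.42 -0.33  1.55  0.14  1.2  -0.52]
R [[-0.002, 1.0, 0.006], [0.0, 0.006, -1.0], [-1.0, -0.002, -0.0]] jaw deg 0.33
shift mm [120.6   2.9 -39. ]
```

View pics/d3.png

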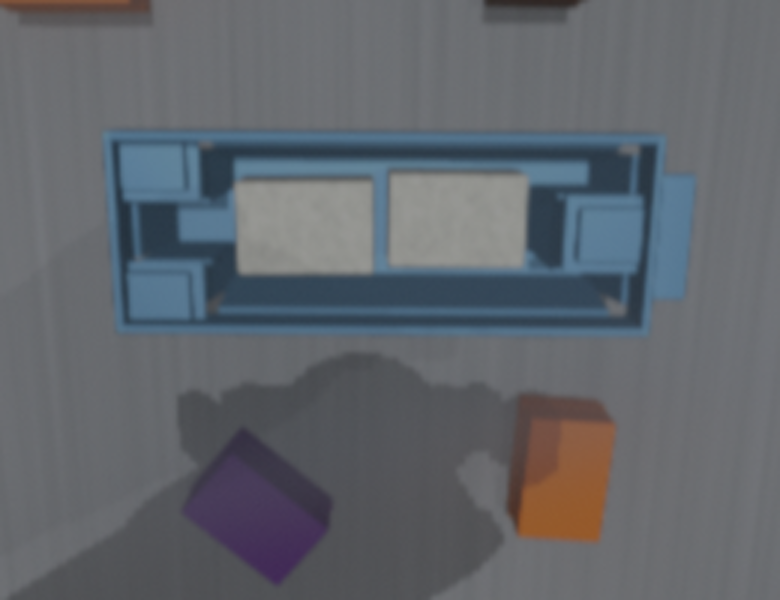

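```bash
python3 - <<'E'
from workcell import arm
from h import *
import pickle
w=pickle.load(open("w2.pkl","rb"))
m=[(.088,.032),(.088,-.032),(-.088,-.032),(-.088,.032)]
P=[ray(w,(x+.5)/3-.5+200,(y+.5)/3-.5+90,.07) for x,y in [(666,136),(648,334),(119,333),(103,132)]]; t,th,r=fit(P,m); print(t.round(4),round(math.degrees(th),2),r.round(1))
plan(arm,(t[0],t[1],.15))
for x,y,z in [(240,430,.0),(515,395,0),(600,400,.0),(75,10,0)]: print(ray(w,x/3+200,y/3+90,z).round(3))
E
```

```text
[0.5509 0.2384] 0.11 [1.1 1.3 1.2 0.6]
t 2.5 pos [0.5469 0.1963 0.2706] gap 0.0856 F [-0.5 -0.9 -0.6] q [-0.17  0.42 -0.33  1.55  0.14  1.2  -0.52]
R [[-0.002, 1.0, 0.003], [-0.0, 0.003, -1.0], [-1.0, -0.002, 0.0]] jaw deg 0.19
shift mm [120.6   4.4 -42.1]
[0.494 0.152]
[0.606 0.167]
[0.64  0.166]
[0.44 0.31]
```

servo_tool:
  series:
    - [0,2,-20,-0.145,100]
    - [10,4,-42,-0.29,100]
    - [20,4,-42,-0.435,100]
    - [30,4,-42,-0.58,100]
    - [40,4,-42,-0.725,100]
    - [50,4,-42,-0.87,100]
    - [60,4,-42,-1.015,100]
    - [80,4,-42,-1.16,100]
    - [100,4,-42,-1.305,100]
    - [100,4,-42,-1.45,100]
    - [100,4,-42,-1.57,100]
    - [100,4,-42,-1.57,100]

```text
t: 3.7
position: [0.5511, 0.2363, 0.1703]
tool_rot: [-2.574, 1.568, -2.573]
wrist_force: [1.1, 0.4, -0.0]
finger_gap: 0.0854
```

```bash
python3 - <<'E'
from workcell import arm
from h import *
plan(arm,(.551,.238,.034))
E
```

```text
t 3.7 pos [0.5511 0.2363 0.1703] gap 0.0854 F [ 1.1  0.4 -0. ] q [-0.02  0.59 -0.71  1.65  0.43  1.06  0.72]
R [[-0.002, -0.002, 1.0], [-0.001, 1.0, 0.002], [-1.0, -0.001, -0.002]] jaw deg 90.1
shift mm [136.3   1.9   0.2]
```

servo_tool:
  series:
    - [30,2,0,0,100]
    - [60,2,0,0,100]
    - [85,2,0,0,100]
    - [105,2,0,0,100]
    - [120,2,0,0,100]
    - [130,2,0,0,100]
    - [136,2,0,0,100]
    - [136,2,0,0,100]
    - [136,2,0,0,100]

```text
t: 4.6
position: [0.5512, 0.2384, 0.0349]
tool_rot: [-2.515, 1.569, -2.513]
wrist_force: [1.2, 0.1, -0.4]
finger_gap: 0.0855
```

```bash
python3 - <<'E'
from workcell import arm,grab_frame
from h import *
plan(arm,(.551,.238,.034))
im=grab_frame("side")[:,:,::-1]
cv2.imwrite("pics/e1.png",cv2.resize(im[260:380,190:350],(800,600),interpolation=cv2.INTER_CUBIC))
E
```

```text
t 4.6 pos [0.5512 0.2384 0.0349] gap 0.0855 F [ 1.2  0.1 -0.4] q [-0.08  0.74 -0.6   1.79  0.57  0.79  0.59]
R [[-0.001, -0.001, 1.0], [-0.001, 1.0, 0.001], [-1.0, -0.001, -0.001]] jaw deg 90.07
shift mm [ 0.9 -0.4 -0.2]
```

View pics/e1.png

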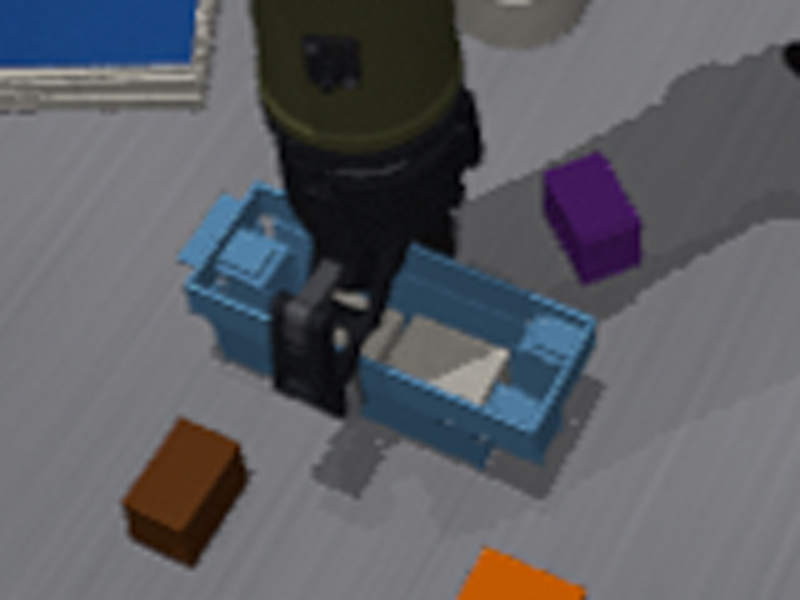

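The fingers straddle the rim and nothing is touched. Closing.

servo_tool:
  series:
    - [0,0,0,0,60]
    - [0,0,0,0,40]
    - [0,0,0,0,40]
    - [0,0,0,0,40]
    - [0,0,0,0,40]
    - [0,0,0,0,40]
  newtons: 45

```text
t: 5.25
position: [0.5517, 0.2385, 0.036]
tool_rot: [-0.848, 1.57, -0.847]
wrist_force: [-0.5, -1.2, 5.5]
finger_gap: 0.0633
```

```bash
python3 - <<'E'
from workcell import arm,grab_frame
from h import *
plan(arm)
im=grab_frame("side")[:,:,::-1]
cv2.imwrite("pics/e2.png",cv2.resize(im[260:380,190:350],(800,600),interpolation=cv2.INTER_CUBIC))
E
```

```text
t 5.25 pos [0.5517 0.2385 0.036 ] gap 0.0633 F [-0.5 -1.2  5.5] q [-0.08  0.74 -0.6   1.79  0.57  0.79  0.59]
R [[0.0, -0.001, 1.0], [-0.001, 1.0, 0.001], [-1.0, -0.001, 0.0]] jaw deg 90.07
```

View pics/e2.png

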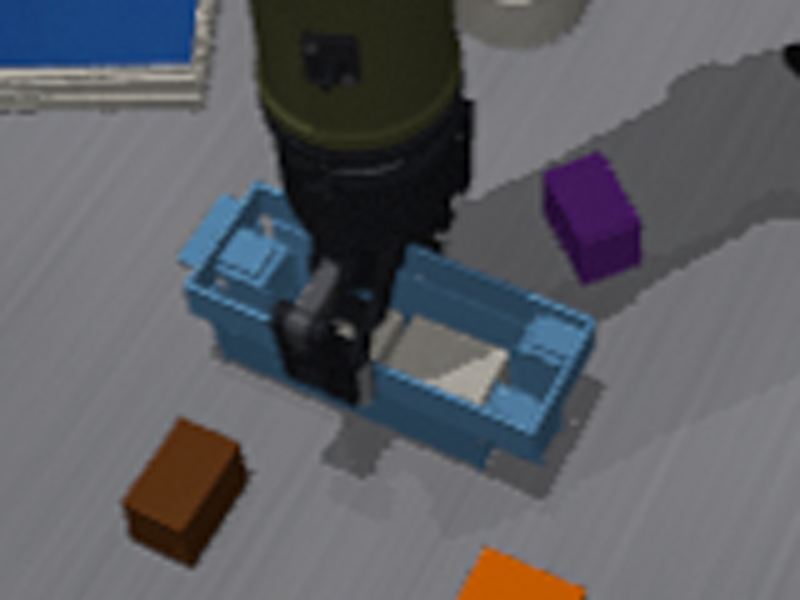

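Gripped at 63 mm with the crate unmoved. Lifting.

servo_tool:
  series:
    - [-5,0,0,0,40]
    - [-15,0,0,0,40]
    - [-30,0,0,0,40]
    - [-50,0,0,0,40]
    - [-70,0,0,0,40]
    - [-95,0,0,0,40]
    - [-120,0,0,0,40]
    - [-140,0,0,0,40]
    - [-155,0,0,0,40]
    - [-160,0,0,0,40]
    - [-160,0,0,0,40]

```text
t: 6.4
position: [0.5518, 0.2388, 0.1972]
tool_rot: [0.043, 1.569, 0.044]
wrist_force: [0.6, 1.6, -3.5]
finger_gap: 0.0636
```

```bash
python3 - <<'E'
from workcell import arm,grab_frame
from h import *
plan(arm,(.528,-.24,.19))
im=grab_frame("side")[:,:,::-1]
cv2.imwrite("pics/e3.png",cv2.resize(im[180:380,160:400],(720,600),interpolation=cv2.INTER_CUBIC))
E
```

```text
t 6.4 pos [0.5518 0.2388 0.1972] gap 0.0636 F [ 0.6  1.6 -3.5] q [-0.01  0.57 -0.72  1.62  0.41  1.11  0.74]
R [[0.002, -0.001, 1.0], [0.0, 1.0, 0.001], [-1.0, 0.0, 0.002]] jaw deg 90.07
shift mm [   7.1 -478.8  -24.4]
```

View pics/e3.png

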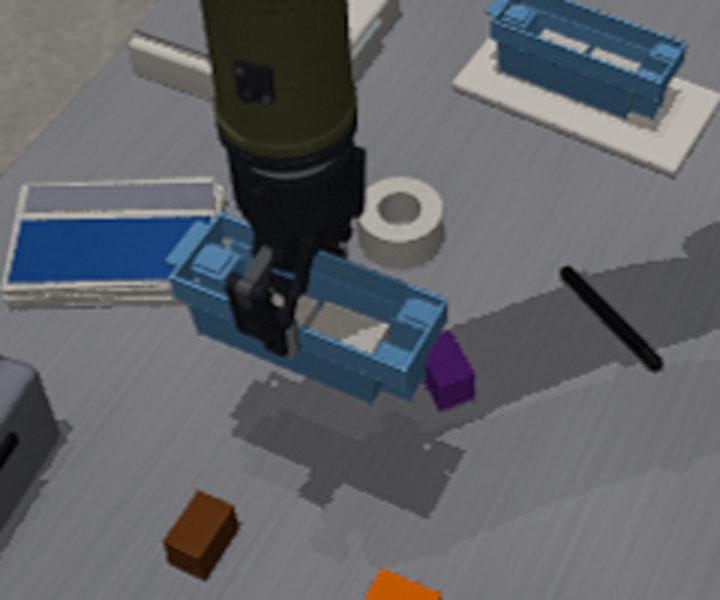

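servo_tool:
  series:
    - [0,-5,0,0.05,40]
    - [0,-15,0,0.15,40]
    - [0,-32,0,0.29,40]
    - [0,-54,0,0.43,40]
    - [0,-78,0,0.57,40]
    - [0,-104,0,0.71,40]
    - [0,-130,0,0.85,40]
    - [0,-156,0,0.99,40]
    - [0,-182,0,1.13,40]
    - [0,-208,0,1.27,40]
    - [0,-230,-10,1.41,40]
    - [0,-250,-15,1.55,40]

```text
t: 7.65
position: [0.5353, -0.0129, 0.1952]
tool_rot: [-1.215, 1.569, -2.77]
wrist_force: [0.0, -0.0, -2.5]
finger_gap: 0.0633
```

```bash
python3 - <<'E'
from workcell import arm
from h import *
plan(arm,(.528,-.24,.19))
E
```

```text
t 7.65 pos [ 0.5353 -0.0129  0.1952] gap 0.0633 F [ 0.  -0.  -2.5] q [ 0.19  0.41 -0.3   1.79  0.15  0.97 -0.16]
R [[-0.002, 1.0, 0.016], [-0.001, 0.016, -1.0], [-1.0, -0.002, 0.001]] jaw deg 0.9
shift mm [  5.4 -10.9 227. ]
```

servo_tool:
  series:
    - [0,0,22,0.145,40]
    - [0,-2,46,0.29,40]
    - [0,-4,70,0.435,40]
    - [0,-6,94,0.58,40]
    - [0,-8,118,0.725,40]
    - [0,-10,142,0.87,40]
    - [0,-11,166,1.015,40]
    - [0,-11,190,1.16,40]
    - [0,-11,207,1.305,40]
    - [0,-11,220,1.44,40]
    - [0,-11,227,1.56,40]
    - [0,-11,227,1.655,40]

```text
t: 8.85
position: [0.527, -0.2412, 0.1941]
tool_rot: [0.275, 1.566, -2.941]
wrist_force: [-0.5, 0.3, -3.4]
finger_gap: 0.0633
```

servo_tool:
  series:
    - [0,0,0,0,40]
    - [0,0,0,0,40]

```text
t: 9.05
position: [0.5265, -0.2408, 0.1931]
tool_rot: [0.121, 1.564, -3.093]
wrist_force: [-0.1, 0.8, -3.0]
finger_gap: 0.0633
```

```bash
python3 - <<'E'
from workcell import arm,grab_frame,calibration
from h import *
plan(arm,(.528,-.24,.19))
for n,b in [("side",(140,240,290,430)),("scene",(190,370,180,340))]:
    im=grab_frame(n)[:,:,::-1]; cv2.imwrite(f"pics/f_{n}.png",im)
    y0,y1,x0,x1=b; k=5
    cv2.imwrite(f"pics/f_{n}_c.png",cv2.resize(im[y0:y1,x0:x1],None,fx=k if n=="side" else 3.3,fy=k if n=="side" else 3.3,interpolation=cv2.INTER_CUBIC))
E
```

```text
t 9.05 pos [ 0.5265 -0.2408  0.1931] gap 0.0633 F [-0.1  0.8 -3. ] q [ 0.28  0.47  0.16  1.68 -0.08  1.   -1.17]
R [[-0.006, -0.072, -0.997], [-0.0, -0.997, 0.072], [-1.0, 0.001, 0.006]] jaw deg -94.14
shift mm [ 3.1 -0.9 -1.5]
```

View pics/f_side_c.png

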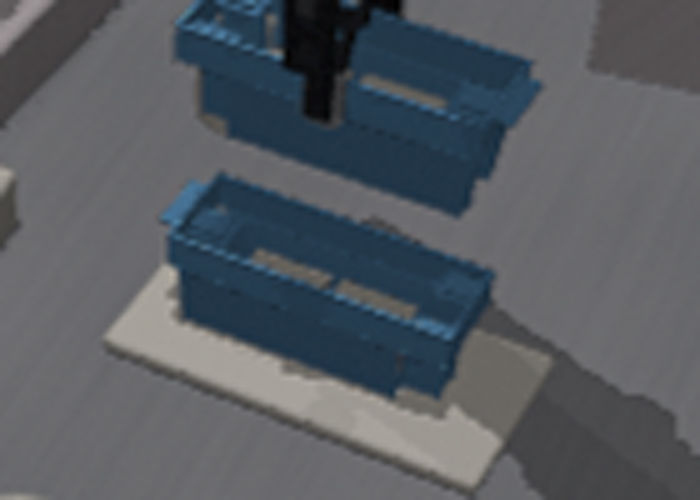

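View pics/f_scene_c.png

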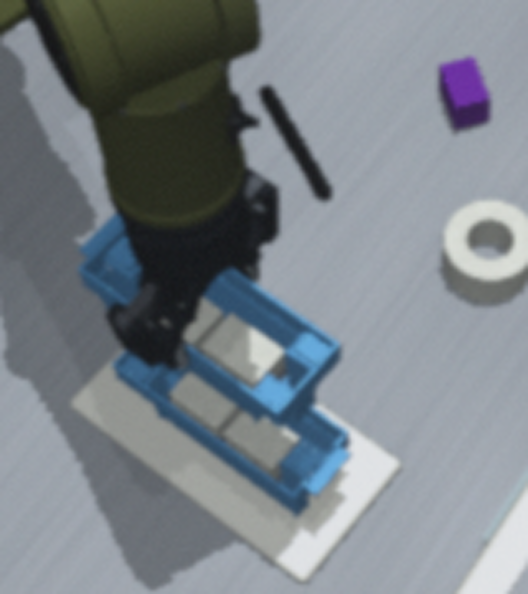

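```bash
cat >> h.py <<'E'
def overlay(img,c,poses,box,k,out):
    y0,y1,x0,x1=box; im=cv2.resize(img[y0:y1,x0:x1],None,fx=k,fy=k,interpolation=cv2.INTER_CUBIC)
    for (x,y,z,yaw),col in poses:
        for hx,hy,h in ((.088,.032,.07),(.079,.023,0)):
            pts=[]
            for a,b in ((1,1),(1,-1),(-1,-1),(-1,1)):
                X=a*hx;Y=b*hy
                p=proj(c,(x+X*math.cos(yaw)-Y*math.sin(yaw),y+X*math.sin(yaw)+Y*math.cos(yaw),z+h))
                pts.append([(p[0]-x0+.5)*k-.5,(p[1]-y0+.5)*k-.5])
            cv2.polylines(im,[np.int32(np.round(pts))],True,col,1)
    cv2.imwrite(out,im)
E
python3 - <<'E'
from workcell import calibration
from h import *
P=[((.5265,-.2408,.157,math.radians(175.9)),(0,0,255)),((.528,-.2395,.012,math.radians(-3.9)),(0,255,255))]
overlay(cv2.imread("pics/f_side.png"),calibration("side"),P,(130,230,310,410),6,"pics/o1.png")
overlay(cv2.imread("pics/f_scene.png"),calibration("scene"),P,(245,355,195,295),5.4,"pics/o2.png")
E
```

```text
(no output)
```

View pics/o1.png

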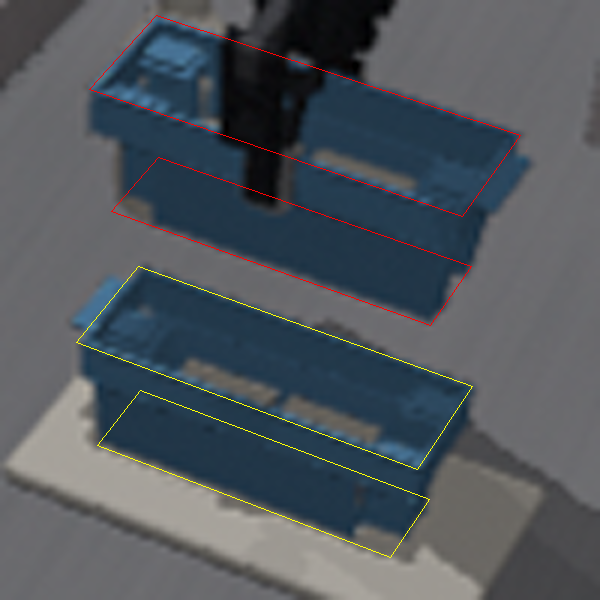

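View pics/o2.png

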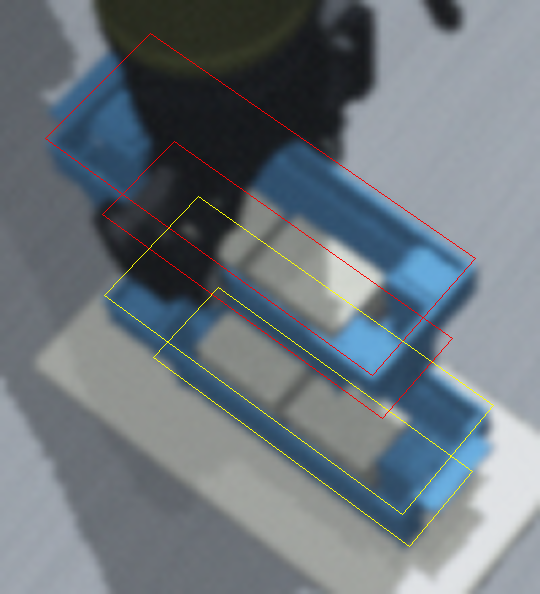

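Overlays agree: both crates match their predicted outlines to about 1–2 px with the same bias, and the lip of the held crate is over the lipless end. Lowering to just above the rim.

servo_tool:
  series:
    - [10,-1,-1.5,0,40]
    - [22,-1,-1.5,0,40]
    - [34,-1,-1.5,0,40]
    - [46,-1,-1.5,0,40]
    - [56,-1,-1.5,0,40]
    - [63,-1,-1.5,0,40]
    - [66,-1,-1.5,0,40]
    - [66,-1,-1.5,0,40]
    - [66,-1,-1.5,0,40]

```text
t: 10.05
position: [0.5283, -0.2401, 0.128]
tool_rot: [0.222, 1.566, -2.992]
wrist_force: [-0.3, 0.7, -1.8]
finger_gap: 0.0632
```

```bash
python3 - <<'E'
from workcell import arm,grab_frame,calibration
from h import *
s,R=plan(arm,(.528,-.2395,.110))
P=[((*s["position"][:2],s["position"][2]-.036,math.radians(175.9)),(0,0,255)),((.528,-.2395,.012,math.radians(-3.9)),(0,255,255))]
overlay(grab_frame("side")[:,:,::-1],calibration("side"),P,(140,240,310,410),6,"pics/o3.png")
overlay(grab_frame("scene")[:,:,::-1],calibration("scene"),P,(255,365,195,295),5.4,"pics/o4.png")
E
```

```text
t 10.05 pos [ 0.5283 -0.2401  0.128 ] gap 0.0632 F [-0.3  0.7 -1.8] q [ 0.29  0.54  0.15  1.76 -0.1   0.85 -1.16]
R [[-0.005, -0.072, -0.997], [-0.001, -0.997, 0.072], [-1.0, 0.001, 0.005]] jaw deg -94.15
shift mm [18.  -0.6  0.3]
```

View pics/o3.png

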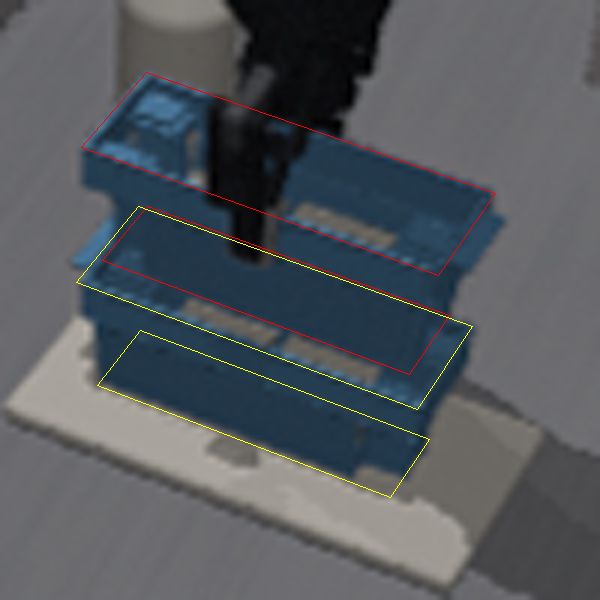

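View pics/o4.png

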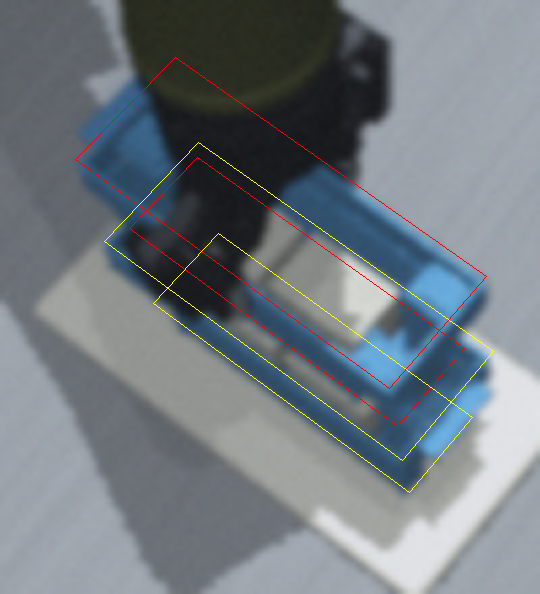

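servo_tool:
  series:
    - [3,-0.5,0,0,40]
    - [6,-0.5,0,0,40]
    - [9,-0.5,0,0,40]
    - [12,-0.5,0,0,40]
    - [14,-0.5,0,0,40]
    - [15,-0.5,0,0,40]
    - [15,-0.5,0,0,40]

```text
t: 10.85
position: [0.5282, -0.2396, 0.1129]
tool_rot: [0.224, 1.566, -2.99]
wrist_force: [0.5, 0.5, -2.5]
finger_gap: 0.0634
```

servo_tool:
  series:
    - [0.5,0,0,0,40]
    - [1,0,0,0,40]
    - [1.5,0,0,0,40]
    - [2,0,0,0,40]
    - [2,0,0,0,40]

```text
t: 11.35
position: [0.5282, -0.2396, 0.1109]
tool_rot: [0.211, 1.566, -3.003]
wrist_force: [-0.7, 0.0, -2.6]
finger_gap: 0.0633
```

servo_tool:
  series:
    - [0.5,0,0,0,40]
    - [1,0,0,0,40]
    - [1.5,0,0,0,40]
    - [1.5,0,0,0,40]

```text
t: 11.75
position: [0.5281, -0.2396, 0.11]
tool_rot: [0.23, 1.566, -2.985]
wrist_force: [-2.7, 1.3, 4.8]
finger_gap: 0.0634
```

Contact at TCP z 0.110, as predicted for the lugs. I'll check before releasing.

servo_tool:
  series:
    - [0.4,0,0,0,40]
    - [0.6,0,0,0,40]
    - [0.6,0,0,0,40]

```text
t: 12.05
position: [0.5281, -0.2396, 0.11]
tool_rot: [0.248, 1.567, -2.966]
wrist_force: [-3.6, 1.6, 6.7]
finger_gap: 0.0634
```

```bash
python3 - <<'E'
from workcell import arm,grab_frame,calibration
from h import *
s,R=plan(arm)
im=grab_frame("side")[:,:,::-1]; cv2.imwrite("pics/g1.png",cv2.resize(im[145:245,305:415],(660,600),interpolation=cv2.INTER_CUBIC))
E
```

```text
t 12.05 pos [ 0.5281 -0.2396  0.11  ] gap 0.0634 F [-3.6  1.6  6.7] q [ 0.29  0.56  0.15  1.78 -0.11  0.81 -1.16]
R [[-0.004, -0.073, -0.997], [-0.001, -0.997, 0.073], [-1.0, 0.001, 0.004]] jaw deg -94.16
```

View pics/g1.png

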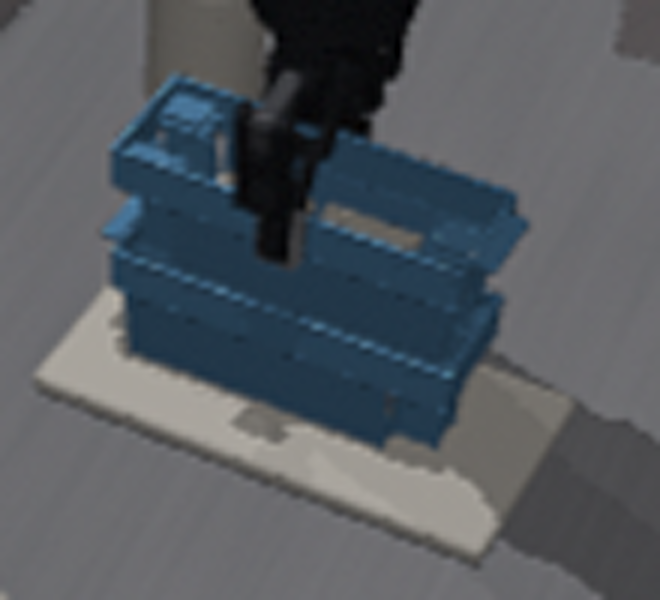

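Upper crate is level in the lower, stacked rather than nested. Releasing gradually and withdrawing.

servo_tool:
  series:
    - [0,0,0,0,72]
    - [0,0,0,0,76]
    - [0,0,0,0,82]
    - [0,0,0,0,90]
    - [0,0,0,0,100]
    - [0,0,0,0,100]
    - [0,0,0,0,100]
  newtons: 20

```text
t: 12.8
position: [0.5281, -0.2396, 0.1099]
tool_rot: [0.261, 1.567, -2.953]
wrist_force: [-0.3, -0.1, -0.7]
finger_gap: 0.0853
```

servo_tool:
  series:
    - [-8,0,0,0,100]
    - [-20,0,0,0,100]
    - [-40,0,0,0,100]
    - [-65,0,0,0,100]
    - [-90,0,0,0,100]
    - [-120,0,0,0,100]
    - [-120,0,0,0,100]

```text
t: 13.5
position: [0.5305, -0.2407, 0.2354]
tool_rot: [2.412, 1.565, -0.803]
wrist_force: [1.0, -0.6, -0.2]
finger_gap: 0.0851
```

```bash
python3 - <<'E'
from workcell import arm
from h import *
plan(arm,(.58,.02,.27))
E
```

```text
t 13.5 pos [ 0.5305 -0.2407  0.2354] gap 0.0851 F [ 1.  -0.6 -0.2] q [ 0.27  0.43  0.17  1.62 -0.08  1.09 -1.18]
R [[0.004, -0.073, -0.997], [-0.004, -0.997, 0.073], [-1.0, 0.004, -0.004]] jaw deg -94.18
shift mm [ -35.5 -263.5  -30.5]
```

Moving the arm aside for a clear check.

servo_tool:
  series:
    - [-35,-20,0,0,100]
    - [-35,-60,-10,0,100]
    - [-35,-105,-20,0,100]
    - [-35,-150,-30,0,100]
    - [-35,-195,-30,0,100]
    - [-35,-235,-30,0,100]
    - [-35,-260,-30,0,100]
    - [-35,-260,-30,0,100]
    - [-35,-260,-30,0,100]

```text
t: 14.4
position: [0.5791, 0.0167, 0.2698]
tool_rot: [2.374, 1.565, -0.84]
wrist_force: [0.6, -0.4, 0.1]
finger_gap: 0.0852
```

```bash
python3 - <<'E'
from workcell import arm,grab_frame,calibration
from h import *
s,R=plan(arm)
P=[((.5281,-.2396,.074,math.radians(175.9)),(0,0,255)),((.528,-.2395,.012,math.radians(-3.9)),(0,255,255))]
a=grab_frame("side")[:,:,::-1]; b=grab_frame("scene")[:,:,::-1]
cv2.imwrite("pics/h1.png",a);cv2.imwrite("pics/h2.png",b)
cv2.imwrite("pics/h3.png",np.hstack([cv2.resize(a[150:240,310:410],(400,360),interpolation=cv2.INTER_CUBIC),cv2.resize(b[265:365,195:305],(396,360),interpolation=cv2.INTER_CUBIC)]))
overlay(a,calibration("side"),P,(150,240,310,410),6,"pics/o5.png")
E
```

```text
t 14.4 pos [0.5791 0.0167 0.2698] gap 0.0852 F [ 0.6 -0.4  0.1] q [-0.15  0.4   0.12  1.57 -0.05  1.17 -1.67]
R [[0.004, -0.072, -0.997], [-0.004, -0.997, 0.072], [-1.0, 0.004, -0.004]] jaw deg -94.11
```

View pics/h3.png

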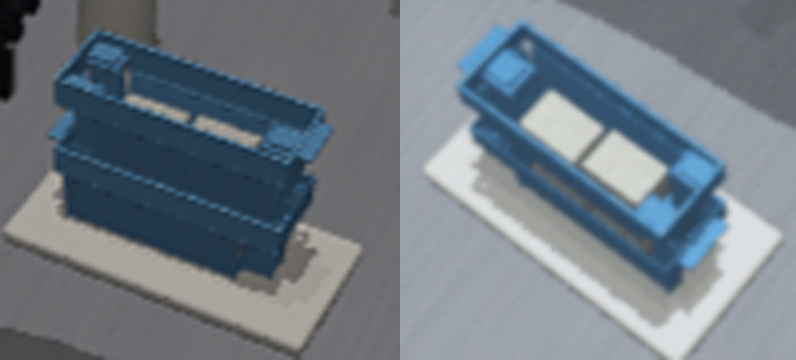

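View pics/o5.png

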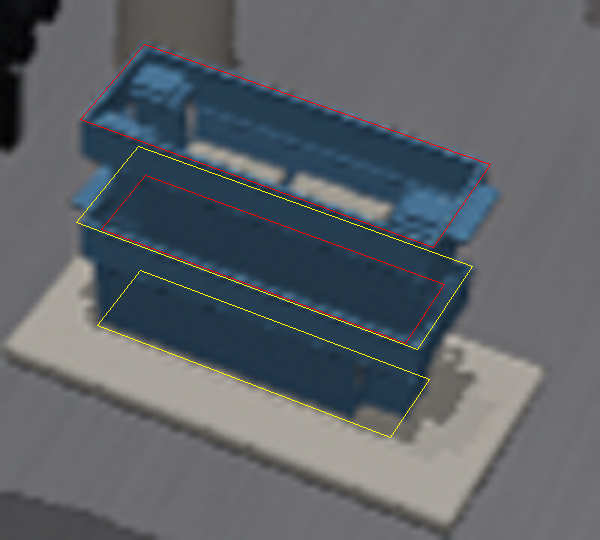

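View pics/h2.png

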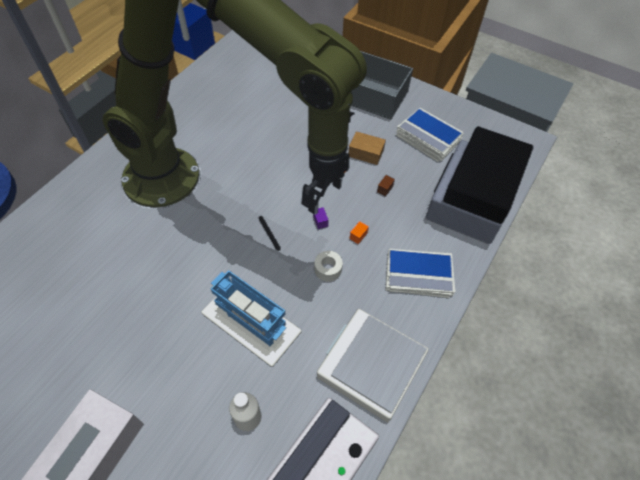

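The stack is level: the rim outline matches the predicted 62 mm stacking height at both ends (side view corners about (81,120) and (490,165) in the crop). The cartons are upright, the lower crate is still on its outline, and the bystanders are where they were.

```bash
python3 -c "
from workcell import ticket; print(ticket.finish_job())"
```

```text
the job is handed in; nothing more can be done
None
```

The table crate is now stacked on the crate on the dispatch board, turned end for end. Its lip lies over the lower crate's lipless end. I gripped it across the rim, carried it over and lowered it until it touched. Contact came at the height predicted for resting on the lugs, with about 7 N at the wrist. I then released it and drew the arm clear, handing in at about 14.5 s of the 35 s allowed.

**Final checks (side and scene views):**
- The upper rim matches the outline predicted for a level stack, 62 mm above the lower crate's underside, to within 1–2 px.
- The two upper cartons are upright. The lower cartons are mostly hidden under the upper crate, so I could not confirm them directly in the last pictures.
- The lower crate has not visibly moved, and nothing else on the table looks disturbed; this was by eye, not measured.

**Disagreement:** the scene and side cameras differed by 3–5 mm on the crate positions. I used the wrist camera's values, which lay between them. No check failed.

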